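# Cotter the pivot pin of a grinder's work rest

### The arm

A 7-joint arm with a two-finger parallel gripper is mounted at the origin on the work surface. World frame = base frame: x ahead of the robot, y to its left, z up, the work surface at z = 0. Lengths are in m, angles in rad, forces in N, time in s.
With the tool pointing down it reaches from about 0.425 to 0.975 m from the base axis. Payload 16.7 kg.
Tool frame: the origin (TCP) lies at the very end of the fingers, on their centre line; the grasp point (between the pads) lies 19 mm behind it; z points along the fingers, y is the direction in which the jaws open and shut (so a half turn about z gives the same grasp; the last joint's range is limited). The gripper opens to 85 mm and grips with 20 to 120 N. Pads are 22 mm wide; open, the fingers measure 114 mm over their backs; the gripper's body (76 mm by 85 mm) begins 54 mm behind the grasp point. The pads swing forward as they close: fully open they stand 13 mm farther back than shut.
Start: joints at [-1.419, 0.426, 0.074, 1.606, -0.034, 1.111, -0.067], TCP at [0.2, 0.645, 0.211] pointing down, gripper open.
Joint ranges: [-2.85, 2.85], [-0.5, 2.14], [-1.23, 1.37], [0.21, 2.46], [-1.02, 4.16], [0.16, 2.05], [-2.73, 2.73]. Speed limits (rad/s): [1.89, 1.89, 2.39, 2.39, 3.01, 3.01, 3.01].

### API

Orientations are given as a unit quaternion [w, x, y, z].
In Python, from station import env, optics, order gives the robot as it stands.
- The arm moves only by the tool drive_tool, never from a script. Its argument "steps" is a list of rows, each an object with "linear": the shift along the tool's x, y, z in mm, a list of three; "turn": the turn, a rotation vector about the tool's x, y, z in degrees, a list of three. A call has exactly 5 rows; each row is the pose to reach, as a shift and turn from the pose commanded when the call began, along the tool's axes at that moment; what a row does not reach only later rows make up. A row lasts 1/10 s, in which the tool goes at most 50 mm and 8.59 degrees, less where a joint would pass 70% of its speed; a pose out of reach is approached as far as the arm can. A call with a gripper value outside its range is refused whole. "hand" is the opening in per cent of the stroke, from 0 (shut) to 100 (fully open), set as the call begins (left out, the last holds). The fingers move at their own pace and stop on an object; "newtons" is the grip in N (left out, the last holds). Time passes only in rows, so rows that repeat a pose let the fingers close, or fill a call up. It gives the time, the measured TCP pose, the force and the opening at its end, in the units of the state.
- env.read_state(): the state, without advancing time (a new reading comes with each control period).
- optics.capture(name): name is "side" or "top" or "wrist"; returns (picture, depth): 384x512x3 uint8, red, green, blue; 384x512 float32, m along the optical axis (not along the pixel's ray), 0 where there is no reading.
- optics.camera_info(name): a dict with "mtx" (3x3 intrinsics, pixels), "camera_from_world" (4x4, takes a point from world to camera coordinates). Camera axes: x right, y down, z forward; pixel columns grow to the right and rows downward; lengths in m; the calibration is good to about 2 mm. A picture is of the moment at which its call begins: read the wrist's pose just before it. camera_info takes no time and is no camera call; for the wrist camera it gives the pose at the moment of the call.
- order.finish_job(): hands the job in, once; it reports no verdict.
Trained networks look in the newest picture that a camera, given by its name, has taken for a name from the list of things; names that differ only in an ending like _2 or _b are one class to them, and where a whole thing is asked for, a point or a joint stands for the part that bears it (a point fixed in the world has none). Each returns a list of dicts, best first, with "conf" (0 to 1); they miss things now and then, are a little off and sometimes report something else, mostly with a low value. They report only what shows in the picture. A call takes as long as a camera call. They do not tell look-alikes from the thing itself.
- optics.look_for(camera, thing): "location" ([column, row] in pixels, amid what is visible of it).
- optics.place_of(camera, thing): "location" ([column, row] in pixels: a listed point, or the origin of a listed thing).
The state is a dict: "time_s": time; "joint_positions": joint angles; "dq": joint speeds; "effort": joint torques, N m; "eef_pos": TCP position; "orientation": TCP orientation; "contact_force": force on the tool from outside, world axes, zero at the start; "ft_torque": the same for the moment, N m; "width": finger opening in m.
Only numpy, scipy, OpenCV 4.12 (cv2) and the standard library are available. Lean on these libraries where they do the work, as an engineer would, in place of code of your own. Each camera call takes 0.05 s, during which the arm holds its last target. There are 200 camera calls.

### The job

Push the pivot pin of the grinder's work rest fully home in its fork, then take the large hair pin from the slotted wooden rack and push its straight leg down through the cross hole at the pin's end until the bow snaps over the pin. Feel for the hole with a light touch and never force the leg, which bends easily. Let go of the hair pin when it sits, and leave the small hair pin in the rack and the stone on the rest plate where they are.

Things in the scene. Friction and masses are not known exactly. Their poses are not given: they have to be found in the camera images.
- rest: Grey cast work rest (fixed, its place and turn vary), origin under its fork. x along the level pin from head to cotter end, y across it, z up. Pin axis 110 mm above the bench; fork lugs and arm eye between them reach 19 mm above the axis and 25 mm either way in x. Rest plate: 110 x 100 mm, y from -90 to -190 mm, top 18 mm above the axis.
- pin (a joint): How far the steel clevis pin stands out of the fork towards -x (m): 0 = home, head against the lug; starts 12 to 24 mm out, its cross hole hidden in the lug. Slides with about 3 N. Shank 20 mm in diameter; head 32 mm across, 8 mm thick, its outer face 67 mm plus this value from hole_home, towards -x.
- hole_home (a point): Point on the pin's axis where the centre of its cross hole (7 mm, right through) lies once the pin is home; axes as rest. 9 mm clear of the lug; the pin ends 13 mm beyond. The hole is not upright at first: the pin lies rolled 25 to 40 degrees to one side, its mouth 4 to 6.5 mm off in y. With the leg's tip caught in the mouth, moving it back over the axis rolls the pin upright; it turns easily.
- clip_eye (a point): Centre of the eye (a closed double coil, 24 mm across, 10 mm thick along x) at the top of the large hair pin, made of 5 mm steel wire, 90 mm tall, about 45 g. The place to grip it: across the coils, along its x. It stands upright in the rack's groove, legs down. z along the legs up towards the eye, y from the straight leg to the wavy leg.
- clip_tip (a point): Lower end of the hair pin's straight leg (round end, leg 5 mm thick): 78 mm below the eye's centre and 9.5 mm from it towards -y. The wavy leg ends at the same height 19 mm towards +y, flared outwards. Same axes as clip_eye.
- clip_bow (a point): Point on the straight leg 30 mm above its tip: the centre of the wavy leg's bow. It lies at hole_home when the hair pin is fitted (x along the pin, either way round, leg upright). Same axes.
- bow (a joint): How far the springy wavy leg is spread from its free shape (rad): 0 when relaxed, about 0.05 to 0.08 while it rides over the pin's widest part (a push of about 7 N), then it snaps back to near 0 and pulls the hair pin down.
- clip: The large hair pin, origin at clip_tip, same axes. Pressing it on the pin with over 30 N bends the leg.
- small_clip_eye (a point): Eye of a smaller hair pin (3.4 mm wire, 56 mm tall), standing in the same groove 60 to 100 mm away; the two may be swapped. To be left alone.
- rack: Wooden rack, 52 x 160 x 36 mm, fixed, origin under its centre; a groove 8 mm wide and 26 mm deep runs along its y, floor 10 mm above the bench. The hair pins stand in it with their x along the rack's x.
- stone_blank: Flat dark green stone, 85 x 60 x 24 mm, lying on the rest plate; origin under its centre. To be left alone.
Mind the look-alikes: they are no part of the job. Leave any yellow look-alike of the clip alone.

How it is judged:
By the outcome, as a careful person would: the job done as asked, in the order asked, and still so for the second after the job is handed in, with the robot touching nothing.
It also fails if it takes over 61 s, if anything falls off the work surface, if the arm or the gripper's body presses on something with over 40 N, if the wrist force passes 120 N, or if a joint passes its speed limit or range.

## Working session

There is one attempt and no reset: what is moved stays moved. The work goes in short steps, Python scripts to look and compute and a tool call to move; the robot and the scene stay as the last step left them, time stands still between calls to the robot, and variables do not carry over. Pictures are saved under pics/ and viewed, about 8 in all and at most 12, crops included, and the job is handed in when it is done.

Besides the shell and the picture viewer there is one more tool, called after "Call:" as a command line: name --argument value ..., lists and objects as JSON in quotes. drive_tool: Moves the arm, as the interface text tells. Its arguments: {"type":"object","properties":{"steps":{"type":"array"},"hand":{"type":"number"},"newtons":{"type":"number"}},"required":["steps"]}

```bash
ls; mkdir -p pics; cat > h.py <<'E'
import numpy as np, cv2
from station import env, optics, order
def world(cam,px,d,info=None):
    i=info or optics.camera_info(cam); K=np.array(i["mtx"]);T=np.array(i["camera_from_world"])
    p=np.linalg.inv(K)@[px[0],px[1],1]*d
    return (np.linalg.inv(T)@np.r_[p,1])[:3]
def ray(cam,px,z,info=None):
    a=world(cam,px,0.1,info);b=world(cam,px,1,info);return a+(b-a)*(z-a[2])/(b[2]-a[2])
def save(im,name,s=1): cv2.imwrite('pics/'+name,cv2.resize(im[...,::-1],None,fx=s,fy=s))
E
cat > a.py <<'E'
from h import *
for c in ['top','side']:
    im,d=optics.capture(c); np.savez(c+'.npz',im=im,d=d); save(im,c+'.png',1.5)
    for t in ['rest','hole_home','clip_eye','clip_tip','small_clip_eye','rack','stone_blank','pin']:
        for r in optics.place_of(c,t)[:3]:
            u,v=r['location'];dd=d[int(np.clip(v,0,383)),int(np.clip(u,0,511))]
            print(c,t,round(r['conf'],2),np.round([u,v],1),np.round(world(c,(u,v),dd),3))
s=env.read_state();print(s['time_s'],s['eef_pos'],s['orientation'],s['contact_force'])
E
python3 a.py
```

```text
pics
top rest 0.71 [266.7 193.7] [ 0.532 -0.041  0.126]
top hole_home 0.67 [276.9 174.2] [ 0.595 -0.071  0.011]
top clip_eye 0.67 [124.4 154.3] [0.617 0.276 0.089]
top clip_eye 0.51 [116.7 193.5] [0.527 0.284 0.1  ]
top clip_eye 0.43 [112.1 233.2] [0.441 0.293 0.086]
top clip_tip 0.54 [130.1 236.2] [ 0.437  0.279 -0.001]
top clip_tip 0.44 [134.2 153. ] [0.64  0.28  0.001]
top clip_tip 0.43 [129.7 195.8] [0.531 0.278 0.025]
top small_clip_eye 0.63 [130.1 196.9] [0.53  0.28  0.014]
top small_clip_eye 0.43 [154.  188.2] [0.55  0.22  0.032]
top rack 0.71 [143.6 196.5] [0.529 0.243 0.034]
top stone_blank 0.92 [330.9 213.2] [ 0.492 -0.173  0.15 ]Traceback (most recent call last):
  File "a.py", line 5, in <module>
    for r in optics.place_of(c,t)[:3]:
             ~~~~~~~~~~~~~~~^^^^^
ValueError: it knows: clip, clip_bow, clip_eye, clip_tip, hole_home, rack, rest, small_clip_eye, stone_blank
```

```bash
sed -i "s/,'pin'\]/]/; s/\['top','side'\]/['side']/" a.py; python3 a.py
```

```text
side rest 0.63 [268.9 211. ] [ 0.537 -0.027  0.02 ]
side hole_home 0.62 [263. 176.] [ 0.558 -0.038  0.12 ]
side hole_home 0.17 [304.3 153.3] [ 0.486 -0.147  0.142]
side clip_eye 0.61 [208.9 284.5] [0.522 0.297 0.1  ]
side clip_eye 0.6 [252.7 304.4] [0.434 0.297 0.089]
side clip_tip 0.69 [171.3 295.6] [0.631 0.288 0.   ]
side clip_tip 0.64 [256.3 328.1] [0.433 0.288 0.002]
side clip_tip 0.49 [215.2 296.9] [0.536 0.265 0.017]
side small_clip_eye 0.42 [222.2 267.8] [0.537 0.224 0.062]
side rack 0.88 [218.8 299.6] [0.517 0.28  0.037]
side stone_blank 0.69 [300.7 151.6] [ 0.497 -0.151  0.142]
side stone_blank 0.41 [214.6 308.7] [0.515 0.301 0.037]
0.8 [0.19998451 0.64465405 0.211301  ] [-2.70605090e-05  1.49844742e-01  9.88709539e-01 -1.67639404e-05] [-0.43133921  0.39174485  0.6735732 ]
```

View pics/top.png

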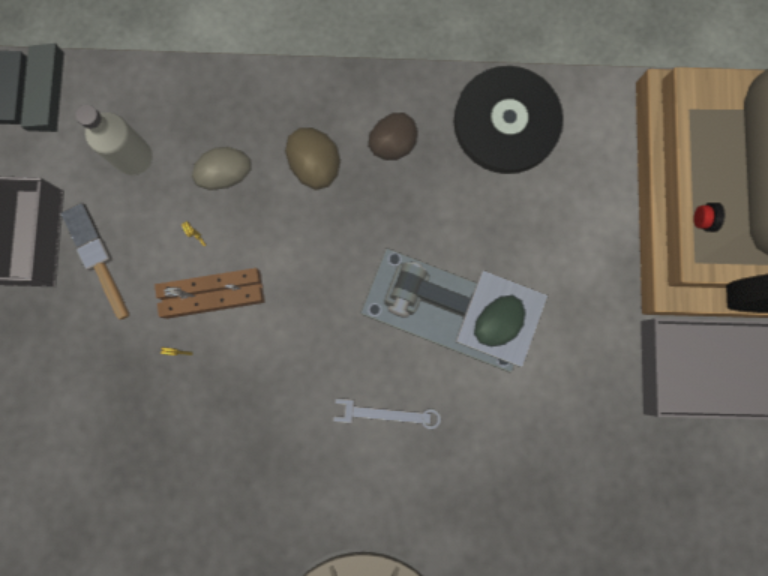

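View pics/side.png

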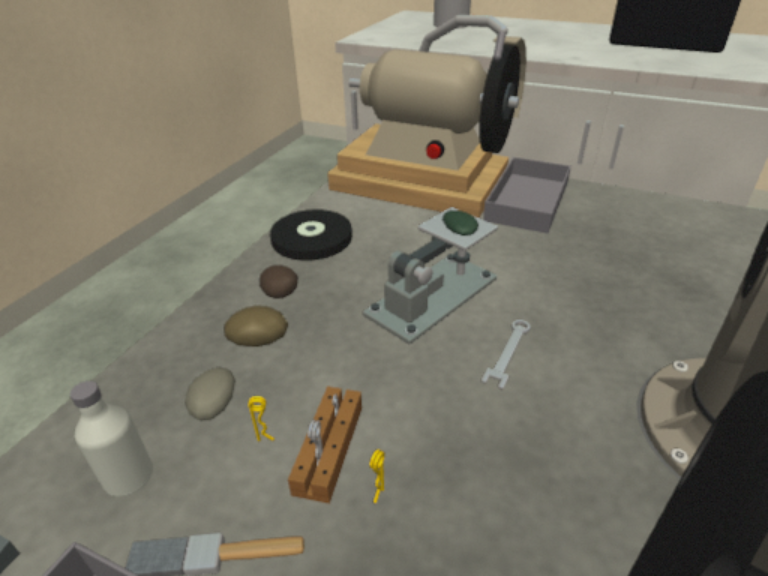

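The top view shows the rack at (210,293) with the large pin at its left end (173,292) and the small one at (232,286). Yellow decoys lie at (193,233) and (176,351). The fork is at (405,290) with its head towards the robot, and the plate with the stone is at (502,318). The side view agrees: the pin head faces right at (420,272).

```bash
cat > b.py <<'E'
from h import *
i=optics.camera_info('top');K=np.array(i["mtx"]);T=np.array(i["camera_from_world"]);z=np.load('top.npz');d=z['d']
v,u=np.mgrid[:384,:512];P=np.linalg.inv(K)@np.stack([u.ravel(),v.ravel(),np.ones(u.size)])*d.ravel()
W=(np.linalg.inv(T)@np.vstack([P,np.ones(u.size)]))[:3].T; W=W[d.ravel()>0]
def rect(x0,x1,y0,y1,z0,z1):
    m=(W[:,0]>x0)&(W[:,0]<x1)&(W[:,1]>y0)&(W[:,1]<y1)&(W[:,2]>z0)&(W[:,2]<z1)
    Q=W[m];print(len(Q),np.round(Q.mean(0),4),cv2.minAreaRect((Q[:,:2]*1000).astype(np.float32)))
rect(.4,.65,-.28,-.1,.12,.16);rect(.38,.66,-.3,.1,.004,.16);rect(.44,.62,.13,.36,.03,.042)
w=optics.camera_info('wrist');Tw=np.linalg.inv(w['camera_from_world']);print(np.round(Tw,3),w['mtx']);s=env.read_state();print(s['eef_pos'])
print(np.linalg.inv(T)[:3,3])
E
python3 b.py
```

```text
2491 [ 0.4965 -0.1821  0.1339] ((504.0196228027344, -167.08872985839844), (139.5084991455078, 110.24801635742188), 69.86309051513672)
5826 [ 0.5125 -0.1241  0.0828] ((518.8472900390625, -101.87138366699219), (398.594970703125, 258.9949951171875), 88.6543960571289)
1271 [0.5337 0.2521 0.0355] ((543.4542236328125, 261.11651611328125), (139.77438354492188, 162.3979034423828), 38.21580505371094)
[[ 0.296  0.915  0.273  0.129]
 [ 0.955 -0.284 -0.084  0.666]
 [ 0.     0.286 -0.958  0.374]
 [ 0.     0.     0.     1.   ]] [[297.9022987    0.         257.75376577]
 [  0.         297.9022987  187.83714641]
 [  0.           0.           1.        ]]
[0.19998451 0.64465405 0.211301  ]
[0.42212511 0.0014357  0.96619461]
```

Call:
drive_tool --steps '[{"linear": [-42, -26, 0], "turn": [0, 0, 0]}, {"linear": [-85, -52, 0], "turn": [0, 0, 0]}, {"linear": [-128, -78, 0], "turn": [0, 0, 0]}, {"linear": [-170, -104, 0], "turn": [0, 0, 0]}, {"linear": [-213, -130, 0], "turn": [0, 0, 0]}]'

```text
time_s: 1.3
eef_pos: [0.3658, 0.4559, 0.2116]
orientation: [0.0, 0.15, 0.989, 0.0]
contact_force: [0.7, 1.0, -0.8]
width: 0.0851
```

Call:
drive_tool --steps '[{"linear": [-42, -26, 0], "turn": [0, 0, 8]}, {"linear": [-85, -52, 0], "turn": [0, 0, 16]}, {"linear": [-128, -78, 0], "turn": [0, 0, 24]}, {"linear": [-170, -104, 0], "turn": [0, 0, 32]}, {"linear": [-213, -130, 0], "turn": [0, 0, 40]}]'

```text
time_s: 1.8
eef_pos: [0.5306, 0.2688, 0.2117]
orientation: [0.0, 0.481, 0.876, 0.0]
contact_force: [-0.1, 0.1, -0.2]
width: 0.0852
```

Call:
drive_tool --steps '[{"linear": [0, 0, 0], "turn": [0, 0, 8]}, {"linear": [0, 0, 0], "turn": [0, 0, 16]}, {"linear": [0, 0, 0], "turn": [0, 0, 23]}, {"linear": [0, 0, 0], "turn": [0, 0, 23]}, {"linear": [0, 0, 0], "turn": [0, 0, 23]}]'

```text
time_s: 2.3
eef_pos: [0.5294, 0.2707, 0.2113]
orientation: [0.0, 0.643, 0.766, -0.0]
contact_force: [0.1, 0.2, -0.2]
width: 0.0856
```

```bash
cat > c.py <<'E'
from h import *
import sys
n=sys.argv[1];things=sys.argv[2].split(',')
s=env.read_state();w=optics.camera_info('wrist')
im,d=optics.capture('wrist');np.savez(n+'.npz',im=im,d=d,K=w['mtx'],T=w['camera_from_world']); save(im,n+'.png',1.5)
for t in things:
    for r in optics.place_of('wrist',t)[:3]:
        u,v=r['location'];dd=d[int(np.clip(v,0,383)),int(np.clip(u,0,511))]
        print(t,round(r['conf'],2),np.round([u,v],1),np.round(world('wrist',(u,v),dd,w),4),'z88',np.round(ray('wrist',(u,v),.088,w),4),'z10',np.round(ray('wrist',(u,v),.01,w),4))
print(s['eef_pos'],s['orientation'],np.round(np.linalg.inv(w['camera_from_world'])[:3,3],3))
E
python3 c.py w1 clip_eye,clip_tip,clip_bow,rack,small_clip_eye
```

```text
clip_eye 0.98 [172.1 134.3] [0.4416 0.2971 0.0904] z88 [0.4409 0.2967 0.088 ] z10 [0.4206 0.2842 0.01  ]
clip_eye 0.91 [349.6 182.1] [0.619  0.2805 0.0889] z88 [0.6194 0.2803 0.088 ] z10 [0.6477 0.2633 0.01  ]
clip_eye 0.53 [258.3 154.9] [0.5247 0.2935 0.0996] z88 [0.5251 0.2915 0.088 ] z10 [0.5277 0.2775 0.01  ]
clip_tip 0.89 [338.1 161. ] [0.6288 0.2861 0.0028] z88 [0.6028 0.2991 0.088 ] z10 [0.6266 0.2872 0.01  ]
clip_tip 0.77 [187.8 139.2] [ 0.4377  0.2798 -0.0008] z88 [0.4561 0.2947 0.088 ] z10 [0.4399 0.2816 0.01  ]
clip_tip 0.73 [261.6 147.8] [0.5267 0.3001 0.0964] z88 [0.527  0.2988 0.088 ] z10 [0.5301 0.2869 0.01  ]
clip_bow 0.83 [180.9 138.8] [0.4404 0.2871 0.0481] z88 [0.4496 0.2939 0.088 ] z10 [0.4316 0.2806 0.01  ]
clip_bow 0.75 [256.4 153.2] [0.5227 0.2947 0.0992] z88 [0.523  0.2928 0.088 ] z10 [0.525  0.2792 0.01  ]
clip_bow 0.68 [344.7 167.9] [0.6288 0.2843 0.0341] z88 [0.6109 0.2935 0.088 ] z10 [0.6369 0.2801 0.01  ]
rack 0.98 [257.3 170.3] [0.5298 0.2581 0.01  ] z88 [0.5268 0.2762 0.088 ] z10 [0.5298 0.2581 0.01  ]
rack 0.18 [259.2 213.2] [0.5383 0.2226 0.0636] z88 [0.5365 0.232  0.088 ] z10 [0.5423 0.2019 0.01  ]
small_clip_eye 0.43 [264.9 146.3] [0.5325 0.2932 0.0362] z88 [0.5299 0.3008 0.088 ] z10 [0.5338 0.2894 0.01  ]
[0.52937976 0.27066115 0.2113393 ] [ 3.16825799e-05  6.42761201e-01  7.66066601e-01 -2.21927463e-05] [0.516 0.343 0.374]
```

View pics/w1.png

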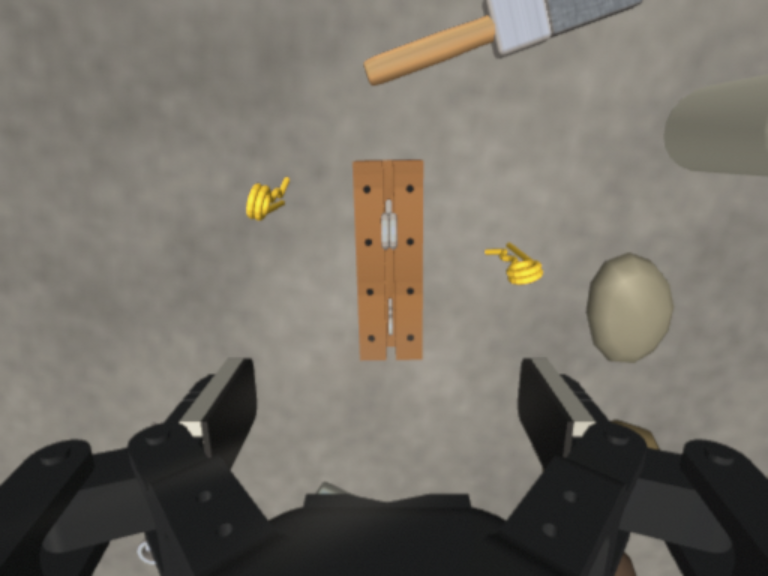

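The wrist view shows the rack with the large eye at (389,231) and the small pin at (390,318). The yellow decoys are outside the rack. The large pin's longer (wavy) end points up in the picture (+y).

```bash
cat > d.py <<'E'
from h import *
z=np.load('w1.npz');I={'mtx':z['K'],'camera_from_world':z['T']};d=z['d']
a=ray('wrist',(389/1.5,162/1.5),.036,I);b=ray('wrist',(391/1.5,358/1.5),.036,I);v=a-b
print(a,b,np.linalg.norm(v),'groove ang',np.degrees(np.arctan2(v[1],v[0])))
for c in range(125,176,3):
    print(c,[tuple(np.round(world('wrist',(u,c),d[c,u],I)*1000).astype(int)) for u in (256,258,260,262)])
E
python3 d.py
```

```text
[0.51886392 0.33350213 0.036     ] [0.54811413 0.17874321 0.036     ] 0.157498891504733 groove ang 100.70293213819343
125 [(np.int64(519), np.int64(313), np.int64(9)), (np.int64(521), np.int64(313), np.int64(9)), (np.int64(523), np.int64(314), np.int64(10)), (np.int64(525), np.int64(316), np.int64(35))]
128 [(np.int64(519), np.int64(309), np.int64(11)), (np.int64(522), np.int64(310), np.int64(10)), (np.int64(524), np.int64(310), np.int64(11)), (np.int64(526), np.int64(313), np.int64(36))]
131 [(np.int64(520), np.int64(306), np.int64(10)), (np.int64(516), np.int64(343), np.int64(374)), (np.int64(525), np.int64(307), np.int64(10)), (np.int64(526), np.int64(310), np.int64(37))]
134 [(np.int64(520), np.int64(302), np.int64(9)), (np.int64(523), np.int64(303), np.int64(16)), (np.int64(525), np.int64(304), np.int64(15)), (np.int64(527), np.int64(306), np.int64(35))]
137 [(np.int64(521), np.int64(298), np.int64(9)), (np.int64(523), np.int64(300), np.int64(19)), (np.int64(526), np.int64(300), np.int64(18)), (np.int64(527), np.int64(303), np.int64(35))]
140 [(np.int64(522), np.int64(295), np.i
[... 1521 characters left out ...]
)), (np.int64(526), np.int64(284), np.int64(95)), (np.int64(528), np.int64(284), np.int64(95)), (np.int64(530), np.int64(285), np.int64(96))]
167 [(np.int64(528), np.int64(262), np.int64(8)), (np.int64(530), np.int64(262), np.int64(9)), (np.int64(532), np.int64(263), np.int64(10)), (np.int64(535), np.int64(263), np.int64(9))]
170 [(np.int64(528), np.int64(258), np.int64(9)), (np.int64(531), np.int64(258), np.int64(9)), (np.int64(533), np.int64(259), np.int64(9)), (np.int64(536), np.int64(259), np.int64(9))]
173 [(np.int64(529), np.int64(254), np.int64(10)), (np.int64(531), np.int64(255), np.int64(10)), (np.int64(534), np.int64(256), np.int64(11)), (np.int64(536), np.int64(255), np.int64(9))]
```

Call:
drive_tool --hand 0 --steps '[{"linear": [-45, -15, 0], "turn": [0, 0, 6]}, {"linear": [-90, -25, 0], "turn": [0, 0, 12]}, {"linear": [-135, -35, 0], "turn": [0, 0, 18]}, {"linear": [-180, -40, 0], "turn": [0, 0, 24]}, {"linear": [-225, -45, 0], "turn": [0, 0, 27]}]'

```text
time_s: 3.1
eef_pos: [0.523, 0.0394, 0.2116]
orientation: [-0.0, 0.806, 0.592, 0.0]
contact_force: [-0.2, 1.0, -0.1]
width: 0.0122
```

```bash
python3 c.py w2 hole_home,rest,stone_blank
```

```text
hole_home 0.57 [337.2 258.3] [ 0.5721 -0.0513  0.1229] z88 [ 0.5761 -0.0736  0.088 ] z10 [ 0.585  -0.1233  0.01  ]
rest 0.6 [295.5 216.4] [ 0.5463 -0.0266  0.0569] z88 [ 0.546  -0.0133  0.088 ] z10 [ 0.5467 -0.0466  0.01  ]
[0.52302242 0.03942536 0.21159434] [-9.45902529e-05  8.06026743e-01  5.91879002e-01  3.57185078e-04] [0.544 0.109 0.374]
```

View pics/w2.png

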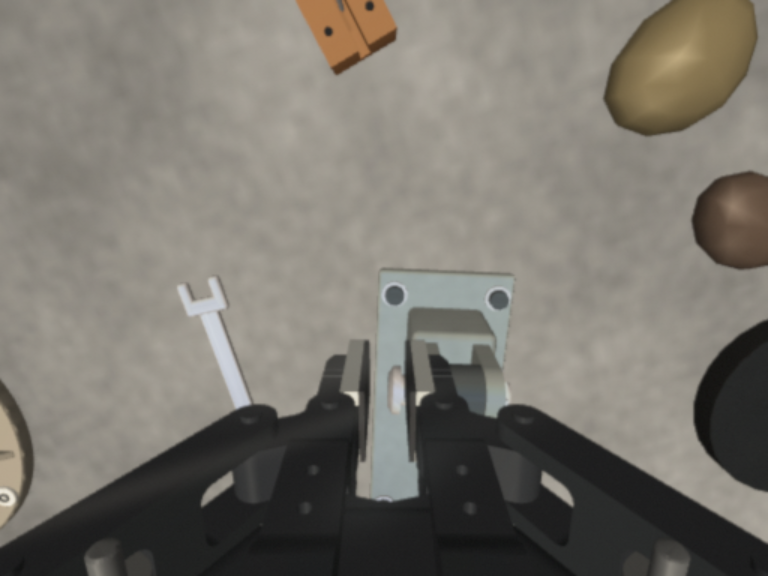

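The fork shows partly behind the closing fingers: head at (396,390), pin end at (507,392). I'll shift for a clear view.

Call:
drive_tool --steps '[{"linear": [-20, 5, -10], "turn": [0, 0, 0]}, {"linear": [-40, 10, -20], "turn": [0, 0, 0]}, {"linear": [-60, 10, -20], "turn": [0, 0, 0]}, {"linear": [-75, 10, -20], "turn": [0, 0, 0]}, {"linear": [-75, 10, -20], "turn": [0, 0, 0]}]'

```text
time_s: 3.8
eef_pos: [0.5101, -0.0349, 0.2315]
orientation: [-0.0, 0.805, 0.593, 0.0]
contact_force: [0.4, 0.3, 0.5]
width: 0.0001
```

```bash
python3 c.py w3 hole_home,rest,stone_blank; cat > e.py <<'E'
from h import *
z=np.load('w3.npz');K=z['K'];T=z['T'];d=z['d']
v,u=np.mgrid[:384,:512];P=np.linalg.inv(K)@np.stack([u.ravel(),v.ravel(),np.ones(u.size)])*d.ravel()
W=(np.linalg.inv(T)@np.vstack([P,np.ones(u.size)]))[:3].T; ok=d.ravel()>0
def seg(x0,x1,y0,y1,z0,z1):
    m=ok&(W[:,0]>x0)&(W[:,0]<x1)&(W[:,1]>y0)&(W[:,1]<y1)&(W[:,2]>z0)&(W[:,2]<z1); return W[m]
for zz in [(.004,.02),(.085,.135),(.122,.135)]:
    Q=seg(.42,.66,-.09,.06,*zz); 
    if len(Q): print(zz,len(Q),Q.mean(0),cv2.minAreaRect((Q[:,:2]*1000).astype(np.float32)))
# in rest axes guess
th=np.radians(-17.4);R=np.array([[np.cos(th),np.sin(th)],[-np.sin(th),np.cos(th)]])
Q=seg(.42,.66,-.12,.06,.08,.135);q=(Q[:,:2]-[.53,-.04])@R.T
for lo in np.arange(-80,70,4):
    m=(q[:,0]*1000>=lo)&(q[:,0]*1000<lo+4)
    if m.sum()>2: print(lo,m.sum(),'y',np.round(np.percentile(q[m,1],[3,50,97])*1000,1),'z',np.round(np.percentile(Q[m,2],[3,50,97])*1000,1))
E
python3 e.py
```

```text
hole_home 0.62 [332.  182.7] [ 0.5952 -0.101  -0.0011] z88 [ 0.5806 -0.0704  0.088 ] z10 [ 0.5934 -0.0972  0.01  ]
rest 0.85 [286.3 159.3] [ 0.5414 -0.0346  0.074 ] z88 [ 0.5409 -0.0315  0.088 ] z10 [ 0.5436 -0.0484  0.01  ]
[ 0.51006692 -0.03487339  0.23146968] [-4.93965893e-05  8.05385826e-01  5.92750933e-01  1.72597535e-05] [0.531 0.035 0.394]
(0.004, 0.02) 3235 [ 0.54422032 -0.02673158  0.01218151] ((542.6002197265625, -55.17402648925781), (115.20050811767578, 116.05510711669922), 70.08446502685547)
(0.085, 0.135) 3386 [ 0.53738042 -0.05198504  0.12143455] ((531.6972045898438, -61.24049758911133), (62.3587760925293, 79.9851303100586), 69.92990112304688)
(0.122, 0.135) 1695 [ 0.54104887 -0.05048655  0.12638523] ((532.330078125, -53.40070724487305), (39.1031379699707, 75.04328918457031), 70.13914489746094)
-32 99 y [-17.3  -4.3   6.8] z [113.3 121.7 125.8]
-28 127 y [-18.9  -2.1   9. ] z [111.8 124.  126.1]
-24 85 y [-14.6  -3.3   7.8] z [111.7 118.8 125.3]
-20 80 y [-14.5  -4.    3.1] z [110.9 118.3 120.4]
-16 82 y [-14.5  -4.4   2.8] z [110.3 118.3 120.5]
-12 122 y [-24.   -6.7   2.7] z [ 99.5 118.2 126.5]
-8 196 y [-21.9   1.1  11.8] z [ 84.7 124.8 129.2]
-4 193 y [-21.7  -0.4  11.6] z [ 87.4 125.7 129.3]
0 257 y [-61.1  -9.3  11.5] z [ 90.8 120.  129.3]
4 321 y [-63.  -24.7  10.2] z [113.8 120.1 128.4]
8 366 y [-76.2 -29.2   9.3] z [116.2 120.4 128.6]
12 359 y [-76.  -30.    9.4] z [116.  120.4 128.4]
16 357 y [-75.3 -29.9   9.3] z [115.9 120.3 128.6]
20 347 y [-73.8 -28.7   9.2] z [115.9 120.3 128.6]
24 283 y [-69.3 -16.2   9.3] z [113.6 120.4 128.6]
28 182 y [-23.9  -1.5  10. ] z [ 84.3 124.9 129.1]
32 187 y [-23.9  -2.   10. ] z [ 89.6 125.7 129.7]
36 183 y [-23.9  -2.4   9.9] z [ 88.2 125.7 129.3]
40 136 y [-22.1  -1.6   9.6] z [ 91.7 124.8 129. ]
44 35 y [-14.1  -6.9   6.7] z [110.6 118.1 120.2]
48 5 y [-11.9  -5.2  -3.3] z [113.  116.4 117.5]
```

View pics/w3.png

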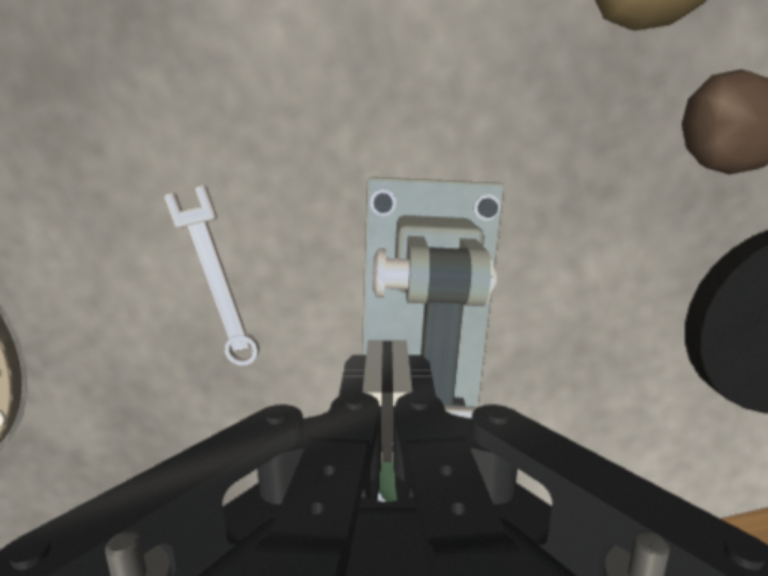

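The view is clear: head (380,272), shank (397,272), lugs (410–495,275), pin end (493,275), and the arm running down to the plate. The fitted rest yaw is about −20°.

```bash
cat >> e.py <<'E'
print('----')
from scipy.optimize import least_squares
Q=seg(.42,.66,-.12,.06,.095,.135);o=np.array([.545,-.045])
def fit(yaw):
    t=np.radians(yaw);R=np.array([[np.cos(t),np.sin(t)],[-np.sin(t),np.cos(t)]]);return R,((Q[:,:2]-o)@R.T)*1000
for yaw in (-17.4,-20):
    R,q=fit(yaw);z=Q[:,2]*1000
    for nm,lo,hi,r in [('shank',-34,-26,10),('lugL',-23,-14,19),('lugR',15,23,19),('eye',-8,8,19)]:
        m=(q[:,0]>lo)&(q[:,0]<hi)&(abs(q[:,1])<25)&(z>106)
        if nm=='eye': m&=q[:,1]>-8
        if m.sum()>9:
            f=least_squares(lambda p:np.hypot(q[m,1]-p[0],z[m]-p[1])-r,[0,110],loss='soft_l1');print(yaw,nm,m.sum(),np.round(f.x,2),'rms',round(np.sqrt(np.mean(f.fun**2)),2))
    m=(abs(q[:,1])<8)&(z>122);h=np.histogram(q[m,0],bins=np.arange(-60,45,1));print([(int(b),int(c)) for c,b in zip(h[0],h[1]) if c])
    print('R',R)
E
python3 e.py | sed -n '/----/,$p'
```

```text
----
-17.4 shank 161 [ -6.73 109.79] rms 0.54
-17.4 lugL 373 [ -7.16 109.77] rms 0.57
-17.4 lugR 316 [ -8.79 109.89] rms 0.58
-17.4 eye 404 [ -8.33 109.42] rms 0.62
[(-47, 1), (-46, 7), (-45, 9), (-44, 23), (-43, 15), (-42, 13), (-41, 12), (-40, 12), (-24, 16), (-23, 18), (-22, 18), (-21, 18), (-20, 17), (-19, 18), (-18, 24), (-17, 25), (-16, 20), (-15, 18), (-14, 19), (-13, 17), (-12, 13), (-11, 16), (-10, 17), (-9, 18), (-8, 16), (-7, 17), (-6, 16), (-5, 17), (-4, 19), (-3, 21), (-2, 20), (-1, 19), (0, 15), (1, 17), (2, 16), (3, 16), (4, 15), (5, 17), (6, 15), (7, 17), (8, 18), (9, 17), (10, 19), (11, 18), (12, 18), (13, 9), (14, 21), (15, 18), (16, 15), (17, 16), (18, 18), (19, 16), (20, 17), (21, 17), (22, 14), (23, 19), (24, 18), (25, 16), (26, 5), (27, 14), (28, 3)]
R [[ 0.95424033 -0.29904079]
 [ 0.29904079  0.95424033]]
-20 shank 163 [ -8.09 109.79] rms 0.54
-20 lugL 374 [ -8.   109.76] rms 0.56
-20 lugR 323 [ -7.91 109.88] rms 0.56
-20 eye 406 [ -8.34 109.42] rms 0.61
[(-47, 1), (-46, 6), (-45, 8), (-44, 13), (-43, 12), (-42, 13), (-41, 11), (-40, 13), (-39, 1), (-24, 16), (-23, 17), (-22, 17), (-21, 17), (-20, 22), (-19, 17), (-18, 24), (-17, 17), (-16, 19), (-15, 16), (-14, 19), (-13, 19), (-12, 10), (-11, 17), (-10, 17), (-9, 18), (-8, 16), (-7, 17), (-6, 16), (-5, 20), (-4, 17), (-3, 20), (-2, 20), (-1, 16), (0, 17), (1, 16), (2, 16), (3, 18), (4, 15), (5, 17), (6, 15), (7, 18), (8, 16), (9, 17), (10, 21), (11, 17), (12, 19), (13, 12), (14, 23), (15, 18), (16, 17), (17, 17), (18, 19), (19, 16), (20, 17), (21, 17), (22, 17), (23, 18), (24, 19), (25, 21), (26, 5), (27, 14), (28, 5)]
R [[ 0.93969262 -0.34202014]
 [ 0.34202014  0.93969262]]
```

Call:
drive_tool --steps '[{"linear": [-2, -20, 0], "turn": [0, 0, 2.7]}, {"linear": [-4, -37, 25], "turn": [0, 0, 2.7]}, {"linear": [-4, -37, 65], "turn": [0, 0, 2.7]}, {"linear": [-4, -37, 105], "turn": [0, 0, 2.7]}, {"linear": [-4, -37, 136], "turn": [0, 0, 2.7]}]'

```text
time_s: 4.5
eef_pos: [0.4736, -0.0255, 0.0934]
orientation: [-0.0, 0.818, 0.575, -0.0]
contact_force: [1.7, 1.3, 0.7]
width: -0.0001
```

Call:
drive_tool --steps '[{"linear": [0, 2, 0], "turn": [0, 0, 0]}, {"linear": [0, 5, 0], "turn": [0, 0, 0]}, {"linear": [0, 8, 0], "turn": [0, 0, 0]}, {"linear": [0, 11, 0], "turn": [0, 0, 0]}, {"linear": [0, 14, 0], "turn": [0, 0, 0]}]'

```text
time_s: 5.0
eef_pos: [0.4882, -0.031, 0.0964]
orientation: [0.0, 0.819, 0.574, 0.001]
contact_force: [-0.3, 0.2, -0.5]
width: -0.0001
```

Call:
drive_tool --steps '[{"linear": [0, 2, 0], "turn": [0, 0, 0]}, {"linear": [0, 4, 0], "turn": [0, 0, 0]}, {"linear": [0, 6, 0], "turn": [0, 0, 0]}, {"linear": [0, 8, 0], "turn": [0, 0, 0]}, {"linear": [0, 10, 0], "turn": [0, 0, 0]}]'

```text
time_s: 5.5
eef_pos: [0.4967, -0.0345, 0.0953]
orientation: [-0.0, 0.819, 0.574, -0.0]
contact_force: [-2.5, 1.3, 4.8]
width: 0.0002
```

Call:
drive_tool --steps '[{"linear": [0, 1, 0], "turn": [0, 0, 0]}, {"linear": [0, 2, 0], "turn": [0, 0, 0]}, {"linear": [0, 2, 0], "turn": [0, 0, 0]}, {"linear": [0, 2, 0], "turn": [0, 0, 0]}, {"linear": [0, 2, 0], "turn": [0, 0, 0]}]'

```text
time_s: 6.0
eef_pos: [0.4985, -0.0353, 0.0953]
orientation: [0.0, 0.819, 0.574, -0.0]
contact_force: [-0.5, 0.6, 1.4]
width: -0.0002
```

Call:
drive_tool --steps '[{"linear": [0, 1, 0], "turn": [0, 0, 0]}, {"linear": [0, 2, 0], "turn": [0, 0, 0]}, {"linear": [0, 3, 0], "turn": [0, 0, 0]}, {"linear": [0, 3, 0], "turn": [0, 0, 0]}, {"linear": [0, 3, 0], "turn": [0, 0, 0]}]'

```text
time_s: 6.5
eef_pos: [0.5014, -0.0363, 0.0953]
orientation: [0.0, 0.819, 0.574, -0.0]
contact_force: [-2.1, 0.7, 1.7]
width: 0.0001
```

Call:
drive_tool --steps '[{"linear": [0, 1, 0], "turn": [0, 0, 0]}, {"linear": [0, 2, 0], "turn": [0, 0, 0]}, {"linear": [0, 2, 0], "turn": [0, 0, 0]}, {"linear": [0, 2, 0], "turn": [0, 0, 0]}, {"linear": [0, 2, 0], "turn": [0, 0, 0]}]'

```text
time_s: 7.0
eef_pos: [0.5033, -0.037, 0.0953]
orientation: [0.0, 0.819, 0.574, 0.0]
contact_force: [-1.6, 0.4, 1.1]
width: 0.0001
```

Call:
drive_tool --steps '[{"linear": [0, 1, 0], "turn": [0, 0, 0]}, {"linear": [0, 2, 0], "turn": [0, 0, 0]}, {"linear": [0, 2, 0], "turn": [0, 0, 0]}, {"linear": [0, 2, 0], "turn": [0, 0, 0]}, {"linear": [0, 2, 0], "turn": [0, 0, 0]}]'

```text
time_s: 7.5
eef_pos: [0.5046, -0.0374, 0.0952]
orientation: [-0.0, 0.819, 0.574, -0.0]
contact_force: [-6.4, 2.6, 4.3]
width: -0.0001
```

```bash
cat > f.py <<'E'
from h import *
im,d=optics.capture('side');cv2.imwrite('pics/%s.png'%__import__('sys').argv[1],cv2.resize(im[140:220,225:325,::-1],None,fx=6,fy=6,interpolation=cv2.INTER_CUBIC))
print(env.read_state()['contact_force'])
E
python3 f.py s2
```

```text
[-6.47555621  2.11362416  4.10104535]
```

View pics/s2.png

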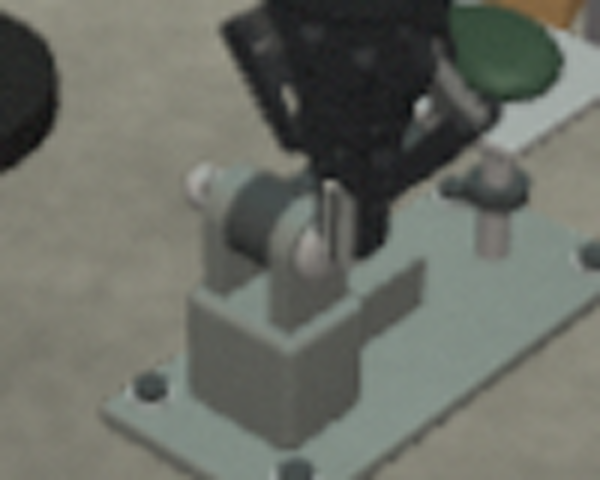

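The head looks seated against the lug at (312,250) and the pin end stands clear on the far side at (200,180). I'll press a bit more to confirm.

Call:
drive_tool --steps '[{"linear": [0, 1, 0], "turn": [0, 0, 0]}, {"linear": [0, 2, 0], "turn": [0, 0, 0]}, {"linear": [0, 2.5, 0], "turn": [0, 0, 0]}, {"linear": [0, 2.5, 0], "turn": [0, 0, 0]}, {"linear": [0, 2.5, 0], "turn": [0, 0, 0]}]'

```text
time_s: 8.05
eef_pos: [0.5049, -0.0376, 0.0949]
orientation: [-0.002, 0.819, 0.574, -0.002]
contact_force: [-19.1, 7.6, 18.3]
width: 0.0002
```

Call:
drive_tool --steps '[{"linear": [0, -15, 0], "turn": [0, 0, 0]}, {"linear": [0, -30, -10], "turn": [0, 0, 0]}, {"linear": [0, -30, -50], "turn": [0, 0, 0]}, {"linear": [4, 0, -95], "turn": [0, 0, 0]}, {"linear": [10, 40, -95], "turn": [0, 0, 0]}]'

```text
time_s: 8.55
eef_pos: [0.5509, -0.0424, 0.1957]
orientation: [0.001, 0.819, 0.574, 0.004]
contact_force: [0.2, -0.0, 0.9]
width: -0.0001
```

```bash
python3 c.py w4 hole_home; sed -e "s/w3.npz/w4.npz/" e.py > e4.py; python3 e4.py | sed -n '/----/,$p' | tail -7; python3 - <<'E'
from h import *
z=np.load('w4.npz');I={'mtx':z['K'],'camera_from_world':z['T']}
p=I['camera_from_world']@[.5755,-.0646,.118,1];q=I['mtx']@p[:3];u,v=(q[:2]/q[2]).astype(int);print(u,v)
cv2.imwrite('pics/w4c.png',cv2.resize(z['im'][v-50:v+50,u-70:u+60,::-1],None,fx=6,fy=6,interpolation=cv2.INTER_CUBIC))
E
```

```text
hole_home 0.67 [294.9 197.9] [ 0.5775 -0.0644  0.1057] z88 [ 0.5778 -0.0707  0.088 ] z10 [ 0.5791 -0.0985  0.01  ]
[ 0.55089898 -0.04239747  0.19574009] [7.36057094e-04 8.18556024e-01 5.74412105e-01 4.02831653e-03] [0.573 0.026 0.359]
-20 shank 186 [ -6.26 115.21] rms 2.27
-20 lugL 466 [ -8.02 109.84] rms 0.54
-20 lugR 415 [ -8.01 109.85] rms 0.55
-20 eye 532 [ -8.48 109.46] rms 0.6
[(-31, 4), (-30, 10), (-29, 12), (-28, 12), (-27, 14), (-26, 16), (-25, 20), (-24, 12), (-23, 28), (-22, 20), (-21, 19), (-20, 22), (-19, 33), (-18, 19), (-17, 19), (-16, 20), (-15, 32), (-14, 26), (-13, 19), (-12, 17), (-11, 22), (-10, 34), (-9, 18), (-8, 18), (-7, 18), (-6, 30), (-5, 27), (-4, 17), (-3, 17), (-2, 19), (-1, 36), (0, 19), (1, 19), (2, 18), (3, 18), (4, 38), (5, 19), (6, 18), (7, 18), (8, 36), (9, 18), (10, 17), (11, 18), (12, 21), (13, 30), (14, 19), (15, 19), (16, 20), (17, 36), (18, 24), (19, 19), (20, 21), (21, 23), (22, 32), (23, 21), (24, 20), (25, 19), (26, 21), (27, 19), (28, 8)]
R [[ 0.93969262 -0.34202014]
 [ 0.34202014  0.93969262]]
294 203
```

View pics/w4c.png

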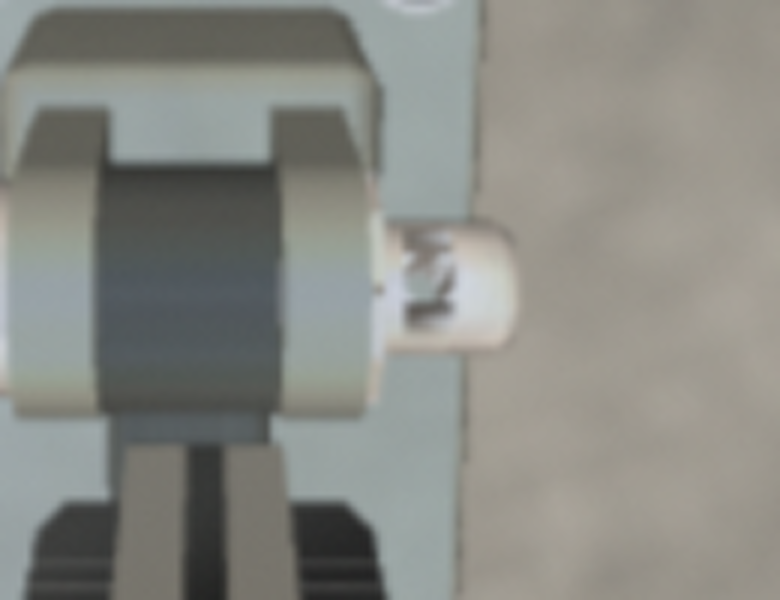

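The pin end shows dark marks around (430,240) and (430,310) in the crop. I'll check them in rest coordinates with depth.

```bash
cat > g.py <<'E'
from h import *
z=np.load('w4.npz');K=z['K'];T=z['T'];Ti=np.linalg.inv(T);d=z['d'];g=z['im'].mean(2)
t=np.radians(-20);ex=np.array([np.cos(t),np.sin(t),0]);ey=np.array([-np.sin(t),np.cos(t),0]);H=np.array([.5755,-.0646,.110])
c=Ti[:3,3]-H;c=np.array([c@ex,c@ey,c[2]])*1000
for v in range(186,214):
    row=''
    for u in range(287,306):
        r=Ti[:3,:3]@np.linalg.inv(K)@[u,v,1];r=np.array([r@ex,r@ey,r[2]])
        a=r[1]**2+r[2]**2;b=c[1]*r[1]+c[2]*r[2];k=b*b-a*(c[1]**2+c[2]**2-100)
        if k<0: row+='   .    ';continue
        s=(-b-np.sqrt(k))/a;p=c+s*r
        if u==287: row+='y%5.1f z%5.1f x0 %5.1f|'%(p[1],p[2],p[0])
        row+='%3d/%3d '%(g[v,u],d[v,u]*1000-s)
    print(v,row)
E
python3 g.py
```

```text
186    .       .       .       .       .       .       .       .       .       .       .       .       .       .       .       .       .       .       .    
187    .       .       .       .       .       .       .       .       .       .       .       .       .       .       .       .       .       .       .    
188    .       .       .       .       .       .       .       .       .       .       .       .       .       .       .       .       .       .       .    
189 y  9.7 z -2.5 x0  -5.7|176/-14 151/  0 141/ -1 140/101 139/ 99 139/100 139/100 140/ 99 139/ 99 139/ 99 140/100 141/ 98 141/100 141/ 98 133/ 99 121/100    .       .       .    
190 y  9.9 z  1.3 x0  -6.1|179/ -8 149/  0 133/  0 132/  0 128/  1 128/  0 128/  0 129/  1 129/  1 129/  1 131/  0 136/  0 138/  0 138/  0 133/  0 127/ -1 128/  0 129/  1 130/ -1 
191 y  9.5 z  3.0 x0  -6.3|185/ -8 159/  0 145/  0 140/  0 124/  0 117/  0 118/  0 123/  0 132/  0 139/  0 148/  1 157/  0 155/  0 151/  1 148/  0 145/  1 143/  1 142/  0 141/  0 
192 y  9.0 z  4.3 x0  -6.4|188/ -7 170/  0 159/  0 154/  0 126/  0 114/  0 119/  0 129/  
[... 3122 characters left out ...]
6/ -1 187/  0 190/  1 191/  0 
210 y -6.1 z  7.9 x0  -6.3|194/ -9 181/  0 174/  1 173/  0 173/  0 173/  0 173/  0 173/  0 173/  0 175/  0 176/  0 175/  1 171/  0 171/  1 171/  0 172/  1 173/  1 174/  0 175/  1 
211 y -7.5 z  6.6 x0  -6.1|190/ -8 169/  0 159/  0 156/  0 154/  1 156/  1 157/  0 157/  0 159/  1 159/  1 160/  1 155/  1 150/  0 149/  2 148/  0 151/  0 152/  1 154/  1 153/  2 
212    .       .       .       .       .       .       .       .       .       .       .       .       .       .       .       .       .       .       .    
213    .       .       .       .       .       .       .       .       .       .       .       .       .       .       .       .       .       .       .
```

The hole reads clearly: x ≈ −0.3 mm, mouth at y ≈ +4.4 mm, z ≈ +9 mm (about 26° of roll). The head edge agrees with the pin being home. Next is the rack.

Call:
drive_tool --hand 60 --newtons 40 --steps '[{"linear": [40, -18, 0], "turn": [0, 0, 0]}, {"linear": [80, -36, 0], "turn": [0, 0, 0]}, {"linear": [120, -54, 0], "turn": [0, 0, 0]}, {"linear": [155, -70, 0], "turn": [0, 0, 0]}, {"linear": [184, -83, 0], "turn": [0, 0, 0]}]'

```text
time_s: 9.15
eef_pos: [0.5327, 0.1609, 0.1901]
orientation: [-0.0, 0.818, 0.575, 0.0]
contact_force: [-0.1, -0.5, -0.0]
width: 0.0511
```

Call:
drive_tool --steps '[{"linear": [30, -14, 0], "turn": [0, 0, -7.7]}, {"linear": [60, -28, 0], "turn": [0, 0, -15.4]}, {"linear": [90, -42, 0], "turn": [0, 0, -23.1]}, {"linear": [123, -55, 0], "turn": [0, 0, -30.7]}, {"linear": [123, -55, 0], "turn": [0, 0, -30.7]}]'

```text
time_s: 9.65
eef_pos: [0.5223, 0.2981, 0.1897]
orientation: [-0.0, 0.634, 0.774, 0.0]
contact_force: [0.3, -0.5, 0.0]
width: 0.0513
```

```bash
python3 - <<'E'
from h import *
s=env.read_state();w,x,y,z=s['orientation'];from scipy.spatial.transform import Rotation as Ro
R=Ro.from_quat([x,y,z,w]).as_matrix();print(s['eef_pos'],np.round(R,4),s['width'])
print('shift to TCP over eye (mm, tool)',np.round(R.T@(np.array([.5257,.2930,.071])-s['eef_pos'])*1000,1),'y ang',np.degrees(np.arctan2(R[1,1],R[0,1])))
E
```

```text
[0.52225428 0.2980786  0.18966746] [[-1.970e-01  9.804e-01 -3.000e-04]
 [ 9.804e-01  1.970e-01  1.000e-03]
 [ 1.100e-03 -1.000e-04 -1.000e+00]] 0.051296064596765445
shift to TCP over eye (mm, tool) [ -5.8   2.4 118.7] y ang 11.358778009004217
```

Call:
drive_tool --steps '[{"linear": [-6, 2.4, 30], "turn": [0, 0, 0.6]}, {"linear": [-6, 2.4, 65], "turn": [0, 0, 0.6]}, {"linear": [-6, 2.4, 95], "turn": [0, 0, 0.6]}, {"linear": [-6, 2.4, 118.5], "turn": [0, 0, 0.6]}, {"linear": [-6, 2.4, 118.5], "turn": [0, 0, 0.6]}]'

```text
time_s: 10.15
eef_pos: [0.5253, 0.286, 0.0689]
orientation: [-0.0, 0.642, 0.767, -0.002]
contact_force: [-0.7, 0.7, 0.1]
width: 0.0509
```

Call:
drive_tool --hand 0 --newtons 40 --steps '[{"linear": [0, 0, 0], "turn": [0, 0, 0]}, {"linear": [0, 0, 0], "turn": [0, 0, 0]}, {"linear": [0, 0, 0], "turn": [0, 0, 0]}, {"linear": [0, 0, 0], "turn": [0, 0, 0]}, {"linear": [0, 0, 0], "turn": [0, 0, 0]}]'

```text
time_s: 10.65
eef_pos: [0.5276, 0.2879, 0.0729]
orientation: [0.0, 0.642, 0.767, 0.001]
contact_force: [-1.2, 0.4, 7.6]
width: 0.0083
```

Call:
drive_tool --hand 30 --steps '[{"linear": [0, 0, 0], "turn": [0, 0, 0]}, {"linear": [0, 0, 0], "turn": [0, 0, 0]}, {"linear": [0, 0, 0], "turn": [0, 0, 0]}, {"linear": [0, 0, 0], "turn": [0, 0, 0]}, {"linear": [0, 0, 0], "turn": [0, 0, 0]}]'

```text
time_s: 11.15
eef_pos: [0.5269, 0.2875, 0.0718]
orientation: [-0.0, 0.642, 0.767, -0.0]
contact_force: [0.4, -0.4, 0.3]
width: 0.0257
```

```bash
python3 c.py w5 clip_eye,clip_tip; python3 - <<'E'
from h import *
im,d=optics.capture('side');a=cv2.resize(im[240:340,150:280],None,fx=4.6,fy=4.6,interpolation=cv2.INTER_CUBIC)
b=cv2.resize(np.load('w5.npz')['im'][100:384,100:412],None,fx=1.6,fy=1.6)
h=max(a.shape[0],b.shape[0]);c=np.zeros((h,a.shape[1]+b.shape[1],3),np.uint8);c[:a.shape[0],:a.shape[1]]=a;c[:b.shape[0],a.shape[1]:]=b
cv2.imwrite('pics/m5.png',cv2.resize(c[...,::-1],(800,int(h*800/c.shape[1]))))
E
```

```text
clip_eye 0.69 [413.7 273. ] [0.6164 0.282  0.0865] z88 [0.6153 0.2828 0.088 ] z10 [0.6699 0.242  0.01  ]
clip_eye 0.58 [107.7 195.6] [0.4372 0.2917 0.0714] z88 [0.4449 0.2986 0.088 ] z10 [0.4087 0.2662 0.01  ]
clip_eye 0.57 [262.5 312.4] [0.5408 0.2218 0.0629] z88 [0.5367 0.242  0.088 ] z10 [0.5494 0.1793 0.01  ]
clip_tip 0.87 [378.4 217.6] [0.6283 0.284  0.0038] z88 [0.5861 0.3115 0.088 ] z10 [0.6252 0.286  0.01  ]
clip_tip 0.76 [262.3 199.9] [0.5272 0.2961 0.0454] z88 [0.524  0.3104 0.088 ] z10 [0.5299 0.2843 0.01  ]
clip_tip 0.67 [148.7 176.1] [0.4394 0.2878 0.0097] z88 [0.465  0.3127 0.088 ] z10 [0.4395 0.2879 0.01  ]
[0.52687318 0.28745327 0.07176207] [-1.10970109e-05  6.41716527e-01  7.66941909e-01 -8.18056387e-05] [0.513 0.359 0.234]
```

View pics/m5.png

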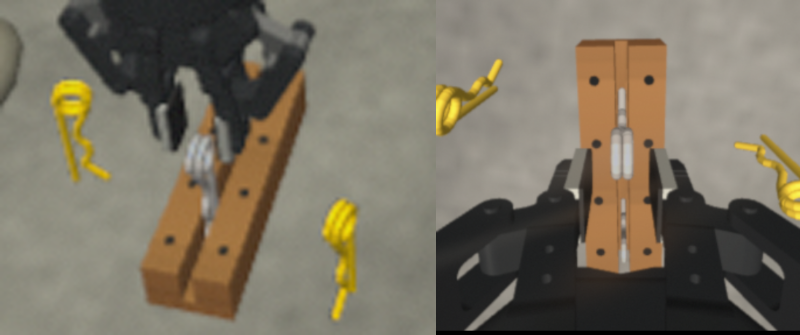

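The large pin stands unmoved between the open fingers, its eye at (620,150) in the right half, ahead of the finger centres. In the side crop the leg facing +y is the wavy one. I'll measure the eye offset.

```bash
python3 - <<'E'
from h import *
z=np.load('w5.npz');K=z['K'];T=z['T'];d=z['d']
v,u=np.mgrid[:384,:512];P=np.linalg.inv(K)@np.stack([u.ravel(),v.ravel(),np.ones(u.size)])*d.ravel()
W=(np.linalg.inv(T)@np.vstack([P,np.ones(u.size)]))[:3].T;ok=d.ravel()>0
t=np.radians(10.7);ex=np.array([np.cos(t),np.sin(t)]);ey=np.array([-ex[1],ex[0]]);c=np.array([.5269,.2875])
q=np.c_[(W[:,:2]-c)@ex,(W[:,:2]-c)@ey,W[:,2]]*1000
m=ok&(abs(q[:,0])<9)&(abs(q[:,1])<25)&(q[:,2]>74)&(q[:,2]<104)
Q=q[m];print(len(Q),np.percentile(Q,[1,50,99],axis=0))
from scipy.optimize import least_squares
f=least_squares(lambda p:np.hypot(Q[:,1]-p[0],Q[:,2]-p[1])-11.5,[5,88],loss='soft_l1');print('eye y,z rel TCP',f.x)
m=ok&(abs(q[:,0])<9)&(abs(q[:,1])<40)&(q[:,2]>12)&(q[:,2]<72);
for a,b in ((12,20),(20,28),(28,40),(40,55),(55,72)):
  n=m&(q[:,2]>a)&(q[:,2]<b)&(abs(q[:,0])<3.5)&(q[:,1]>-3); 
  if n.any(): print(a,b,n.sum(),np.round(np.percentile(q[n],[5,50,95],axis=0),1).tolist())
E
```

```text
851 [[ -5.56213751  -3.14309316  83.70014794]
 [ -0.56272828  10.33953658  97.20601725]
 [  4.10739035  17.39654151 100.20275133]]
eye y,z rel TCP [ 5.40789952 87.67205535]
12 20 61 [[-2.4, 11.4, 13.0], [-0.9, 14.5, 16.7], [1.4, 17.1, 19.6]]
20 28 70 [[-2.5, 2.2, 20.3], [0.5, 8.9, 23.3], [3.5, 13.6, 26.2]]
28 40 39 [[-1.0, 10.0, 28.7], [3.3, 25.8, 33.8], [3.4, 38.5, 39.2]]
40 55 104 [[-3.0, 5.4, 41.8], [-0.7, 8.0, 47.4], [1.7, 10.7, 52.5]]
```

Call:
drive_tool --steps '[{"linear": [5.4, -0.6, 1], "turn": [0, 0, 0]}, {"linear": [5.4, -0.6, 1], "turn": [0, 0, 0]}, {"linear": [5.4, -0.6, 1], "turn": [0, 0, 0]}, {"linear": [5.4, -0.6, 1], "turn": [0, 0, 0]}, {"linear": [5.4, -0.6, 1], "turn": [0, 0, 0]}]'

```text
time_s: 11.85
eef_pos: [0.5254, 0.2926, 0.0708]
orientation: [0.0, 0.642, 0.767, -0.0]
contact_force: [-0.0, -0.8, 0.1]
width: 0.0256
```

Call:
drive_tool --hand 0 --newtons 50 --steps '[{"linear": [0, 0, 0], "turn": [0, 0, 0]}, {"linear": [0, 0, 0], "turn": [0, 0, 0]}, {"linear": [0, 0, 0], "turn": [0, 0, 0]}, {"linear": [0, 0, 0], "turn": [0, 0, 0]}, {"linear": [0, 0, 0], "turn": [0, 0, 0]}]'

```text
time_s: 12.35
eef_pos: [0.5254, 0.2927, 0.0709]
orientation: [0.0, 0.642, 0.767, 0.0]
contact_force: [-0.7, -0.3, 1.9]
width: 0.0076
```

Call:
drive_tool --steps '[{"linear": [0, 0, -10], "turn": [0, 0, 0]}, {"linear": [0, 0, -30], "turn": [0, 0, 0]}, {"linear": [0, 0, -60], "turn": [0, 0, 0]}, {"linear": [0, 0, -95], "turn": [0, 0, 0]}, {"linear": [0, 0, -115], "turn": [0, 0, 0]}]'

```text
time_s: 12.85
eef_pos: [0.5261, 0.2928, 0.189]
orientation: [0.0, 0.642, 0.767, 0.001]
contact_force: [0.3, -0.6, -1.0]
width: 0.0079
```

Call:
drive_tool --steps '[{"linear": [-30, -1, -15], "turn": [0, 0, 0]}, {"linear": [-70, -2, -30], "turn": [0, 0, 0]}, {"linear": [-110, -3, -30], "turn": [0, 0, 0]}, {"linear": [-150, -5, -30], "turn": [0, 0, 0]}, {"linear": [-190, -6, -30], "turn": [0, 0, 0]}]'

```text
time_s: 13.35
eef_pos: [0.5529, 0.103, 0.2167]
orientation: [0.0, 0.642, 0.767, 0.0]
contact_force: [0.8, 0.2, -0.5]
width: 0.0082
```

Call:
drive_tool --steps '[{"linear": [-40, -1, 0], "turn": [0, 0, 7.7]}, {"linear": [-80, -2, 0], "turn": [0, 0, 15.4]}, {"linear": [-120, -4, 0], "turn": [0, 0, 23]}, {"linear": [-150, -5, 0], "turn": [0, 0, 30.7]}, {"linear": [-158, -5, 0], "turn": [0, 0, 30.7]}]'

```text
time_s: 13.85
eef_pos: [0.5758, -0.0556, 0.2166]
orientation: [0.001, 0.824, 0.566, -0.0]
contact_force: [-0.6, 0.3, -0.3]
width: 0.0078
```

Call:
drive_tool --steps '[{"linear": [0, 0, 0], "turn": [0, 0, 0]}, {"linear": [0, 0, 0], "turn": [0, 0, 0]}, {"linear": [0, 0, 0], "turn": [0, 0, 0]}, {"linear": [0, 0, 0], "turn": [0, 0, 0]}, {"linear": [0, 0, 0], "turn": [0, 0, 0]}]'

```text
time_s: 14.35
eef_pos: [0.5759, -0.051, 0.2158]
orientation: [-0.0, 0.821, 0.57, 0.0]
contact_force: [0.1, 0.1, -0.8]
width: 0.0082
```

```bash
python3 c.py w6 hole_home,clip_tip,clip_eye,clip_bow; python3 - <<'E'
from h import *
im,d=optics.capture('side');np.savez('s6.npz',im=im,d=d);a=cv2.resize(im[80:200,210:330],None,fx=4,fy=4,interpolation=cv2.INTER_CUBIC)
b=cv2.resize(np.load('w6.npz')['im'][100:384,150:400],(423,480))
cv2.imwrite('pics/m6.png',cv2.resize(np.hstack([a,b])[...,::-1],(800,425)))
E
```

```text
hole_home 0.76 [263.4 190.8] [ 0.5759 -0.0629  0.1075] z88 [ 0.5741 -0.0687  0.088 ] z10 [ 0.5671 -0.0918  0.01  ]
clip_tip 0.57 [260.7 205.7] [ 0.5779 -0.0479  0.1894] z88 [ 0.5659 -0.0829  0.088 ] z10 [ 0.5567 -0.1098  0.01  ]
clip_eye 0.65 [256.5 242. ] [ 0.5756 -0.0466  0.2433] z88 [ 0.5473 -0.1202  0.088 ] z10 [ 0.5331 -0.1572  0.01  ]
clip_bow 0.63 [257.4 218.6] [ 0.5781 -0.0413  0.2271] z88 [ 0.5577 -0.0952  0.088 ] z10 [ 0.5463 -0.1254  0.01  ]
clip_bow 0.3 [261.2 206.6] [ 0.5781 -0.0483  0.1902] z88 [ 0.5661 -0.084   0.088 ] z10 [ 0.5569 -0.1112  0.01  ]
[ 0.57593011 -0.05098904  0.21584455] [-8.69079753e-05  8.21407492e-01  5.70341761e-01  1.79502871e-05] [0.6   0.017 0.378]
```

View pics/m6.png

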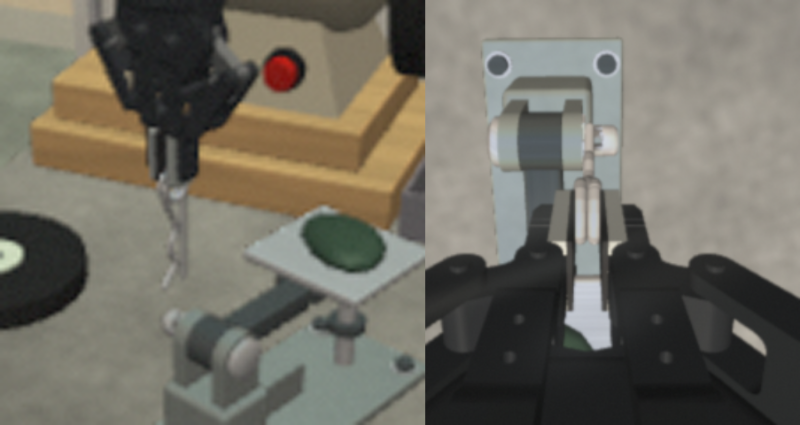

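The clip is held upright with its wavy leg towards +y. The side view shows the straight leg's tip near (183,278), the wavy end at (167,285), and the hole end of the pin below. I'll measure where the leg is relative to the hole.

```bash
cat > k.py <<'E'
from h import *
from scipy.optimize import least_squares
import sys
t=np.radians(-20);ex=np.array([np.cos(t),np.sin(t),0]);ey=np.array([-np.sin(t),np.cos(t),0]);H=np.array([.5755,-.0646,.110])
def cloud(K,T,d):
    v,u=np.mgrid[:384,:512];P=np.linalg.inv(K)@np.stack([u.ravel(),v.ravel(),np.ones(u.size)])*d.ravel()
    W=(np.linalg.inv(T)@np.vstack([P,np.ones(u.size)]))[:3].T;W=W[d.ravel()>0]-H
    return np.c_[W@ex,W@ey,W[:,2]]*1000
n=sys.argv[1];s=env.read_state();p=s['eef_pos']-H;tcp=np.array([p@ex,p@ey,p[2]])*1000;print('TCP rest',np.round(tcp,1),s['contact_force'])
z=np.load('w%s.npz'%n);q=cloud(z['K'],z['T'],z['d'])-tcp
m=(abs(q[:,0])<6.5)&(abs(q[:,1])<20)&(q[:,2]>12)&(q[:,2]<34)&(q[:,1]>1)
Q=q[m];f=least_squares(lambda p:np.hypot(Q[:,1]-p[0],Q[:,2]-p[1])-11.5,[0,18],loss='soft_l1');print('wrist eye rel TCP',len(Q),f.x,'x med',np.median(Q[:,0]))
m=(abs(q[:,0])<8)&(abs(q[:,1])<25)&(q[:,2]>-66)&(q[:,2]<4)
for a in range(-66,4,6):
    k=m&(q[:,2]>a)&(q[:,2]<a+6); 
    if k.sum()>2: print('w',a,k.sum(),np.round(np.percentile(q[k][:,:2],[10,50,90],axis=0),1).tolist())
i=optics.camera_info('side');z=np.load('s%s.npz'%n);q=cloud(np.array(i['mtx']),np.array(i['camera_from_world']),z['d'])-tcp
m=(abs(q[:,0])<20)&(abs(q[:,1])<30)
for a in range(-72,30,6):
    k=m&(q[:,2]>a)&(q[:,2]<a+6)
    if k.sum(): print('s',a,[tuple(r) for r in np.round(q[k][np.argsort(q[k][:,1])][:8,:2]).astype(int).tolist()])
E
python3 k.py 6
```

```text
TCP rest [ -4.   12.2 105.8] [ 0.40972661  0.01176591 -0.12593731]
wrist eye rel TCP 617 [ 0.53775183 17.18629718] x med -1.2325304500568564
w -60 39 [[-2.8, 8.5], [-0.4, 10.3], [1.8, 11.7]]
w -54 64 [[-2.8, 3.7], [-0.5, 5.9], [1.7, 8.1]]
w -48 24 [[-2.0, 1.4], [-0.5, 2.6], [1.7, 3.5]]
w -42 3 [[-2.4, 4.0], [-1.3, 4.9], [-0.7, 5.0]]
w -36 13 [[-2.6, 4.0], [-0.6, 5.2], [1.4, 5.8]]
w -30 47 [[-3.3, 2.6], [-1.3, 4.3], [1.4, 5.5]]
w -24 59 [[-3.3, 0.1], [-0.6, 1.4], [1.3, 3.2]]
w -18 6 [[-2.3, 0.6], [-1.0, 0.7], [-0.3, 0.9]]
s -60 [(0, -10), (0, -10), (1, -7), (-2, 6), (-2, 10), (0, 12)]
s -54 [(3, -10), (-1, -9), (-1, -8), (1, -8), (1, -8), (-1, 1), (-3, 3), (-1, 6)]
s -48 [(-1, -9), (-2, -8), (1, -8), (-2, -1), (-3, 0), (0, 1), (3, 1), (0, 1)]
s -42 [(-1, -9), (2, -9), (-2, -8), (0, -7), (-1, -2), (-1, -2), (0, 1), (0, 1)]
s -36 [(-1, -9), (2, -8), (-2, -8), (1, -8), (-2, 2), (-2, 3), (0, 4), (-1, 5)]
s -30 [(0, -10), (-2, -8), (0, -7), (0, -7), (0, 4), (-3, 4), (-1, 5)]
s -24 [(-1, -9), (2, -9), (1, -8), (-2, -8), (-3, -7), (0, -7), (1, -1), (-3, 0)]
s -18 [(0, -10), (-1, -9), (2, -9), (1, -8), (-1, -2), (-2, -1), (1, -1), (-3, 0)]
s -12 [(-2, -9), (-2, -9), (0, -7), (0, -7), (-3, -1), (-3, 0), (-1, 1), (-3, 3)]
s -6 [(2, -9), (2, -9), (-2, -9), (1, -8), (-4, -7), (-2, -2), (-2, 1), (-3, 3)]
s 0 [(1, -8), (-3, -8), (-3, -8), (-2, 2), (-2, 5), (-4, 7), (-2, 8)]
s 6 [(-3, -12), (-3, -8), (-5, -6), (1, -6), (1, -5), (-4, -4), (-6, -2), (0, -1)]
s 12 [(-5, -9), (-4, -7), (-7, -7), (-2, -6), (1, -2), (-5, 8), (1, 9), (-6, 9)]
s 18 [(-13, -8), (-10, -8), (-11, -3), (-11, 1), (-10, 3), (-9, 5), (2, 8), (-5, 8)]
s 24 [(-13, -5), (-17, -4), (-12, 2), (-18, 4), (-12, 4), (17, 5), (-16, 5), (3, 6)]
```

Call:
drive_tool --steps '[{"linear": [1.4, 4.2, 0], "turn": [0, 0, -0.4]}, {"linear": [1.4, 4.2, 10], "turn": [0, 0, -0.4]}, {"linear": [1.4, 4.2, 20], "turn": [0, 0, -0.4]}, {"linear": [1.4, 4.2, 28], "turn": [0, 0, -0.4]}, {"linear": [1.4, 4.2, 28], "turn": [0, 0, -0.4]}]'

```text
time_s: 15.15
eef_pos: [0.5795, -0.0519, 0.1862]
orientation: [-0.0, 0.82, 0.573, -0.001]
contact_force: [1.3, -0.1, -0.0]
width: 0.0081
```

Call:
drive_tool --steps '[{"linear": [0, 0, 0], "turn": [0, 0, 0]}, {"linear": [0, 0, 0], "turn": [0, 0, 0]}, {"linear": [0, 0, 0], "turn": [0, 0, 0]}, {"linear": [0, 0, 0], "turn": [0, 0, 0]}, {"linear": [0, 0, 0], "turn": [0, 0, 0]}]'

```text
time_s: 15.65
eef_pos: [0.5805, -0.0519, 0.188]
orientation: [0.0, 0.82, 0.573, 0.0]
contact_force: [-0.4, 1.3, -0.2]
width: 0.0081
```

```bash
cat > l.py <<'E'
from h import *
import sys
n=sys.argv[1];w=optics.camera_info('wrist');im,d=optics.capture('wrist');np.savez('w%s.npz'%n,im=im,d=d,K=w['mtx'],T=w['camera_from_world'])
im2,d2=optics.capture('side');np.savez('s%s.npz'%n,im=im2,d=d2)
a=cv2.resize(im2[120:200,220:300],(480,480),interpolation=cv2.INTER_CUBIC);b=cv2.resize(im[150:290,195:335],(480,480),interpolation=cv2.INTER_CUBIC)
cv2.imwrite('pics/m%s.png'%n,cv2.resize(np.hstack([a,b])[...,::-1],(800,400)))
E
python3 l.py 7; python3 k.py 7
```

```text
TCP rest [ 0.3 13.6 77.9] [ 0.16994542  0.55350611 -0.41681747]
wrist eye rel TCP 601 [-0.17426483 17.29709561] x med -1.0247939016384997
w -66 22 [[-7.5, -17.9], [-7.4, -10.8], [-7.4, -4.1]]
w -60 37 [[-2.5, 7.7], [-0.2, 9.6], [2.1, 11.2]]
w -54 62 [[-2.4, 3.1], [-0.2, 5.4], [2.0, 8.0]]
w -48 27 [[-2.5, 0.8], [-0.3, 1.9], [2.0, 3.0]]
w -36 11 [[-2.4, 3.3], [-0.3, 4.7], [1.8, 5.2]]
w -30 50 [[-3.0, 2.3], [-0.3, 3.7], [1.7, 5.0]]
w -24 56 [[-2.7, -0.3], [-1.0, 1.0], [1.6, 2.5]]
w -18 9 [[-2.5, -0.5], [-0.4, 0.1], [0.9, 0.3]]
s -72 [(10, -18), (1, -16), (3, -15), (10, -14), (2, -14), (5, -13), (8, -12), (3, -11)]
s -66 [(-20, -24), (-13, -5), (-20, -5), (-10, -5), (-7, -4), (-18, -4), (-16, -2), (-10, -1)]
s -60 [(-19, -21), (-17, -20), (-14, -19), (-12, -18), (-18, -14), (-12, -14), (-8, -14), (-20, -13)]
s -54 [(-1, -11), (1, -9), (-3, -8), (0, -8), (-1, 4), (-3, 6), (1, 6), (-2, 8)]
s -48 [(-3, -9), (-3, -9), (0, -8), (0, -8), (-3, -2), (-1, 0), (-2, 1), (2, 1)]
s -42 [(-1, -11), (-2, -10), (1, -9), (-2, -7), (-3, -2), (-1, 0), (-2, 1), (0, 2)]
s -36 [(-1, -11), (-3, -9), (1, -9), (-2, -7), (-3, 2), (0, 3)]
s -30 [(-3, -9), (-4, -8), (-1, -8), (-1, -7), (-2, 1), (1, 2), (-2, 4), (1, 5)]
s -24 [(-2, -10), (0, -9), (0, -8), (-4, -8), (-3, -2), (0, -1), (1, 1), (-3, 1)]
s -18 [(-2, -10), (-3, -9), (-1, -8), (-1, -8), (-3, -2), (0, -1), (0, -1), (-3, 1)]
s -12 [(-2, -10), (-4, -9), (-1, -8), (-1, -8), (-2, -3), (-4, -1), (-2, 0), (-6, 1)]
s -6 [(-1, -12), (0, -9), (-1, -8), (-3, 1), (-3, 1), (-1, 3)]
s 0 [(-3, -9), (-4, -9), (-1, -8), (-2, 4), (-3, 4), (-3, 5), (-1, 6), (-2, 7)]
s 6 [(-4, -8), (-6, -7), (-4, -5), (-4, -5), (-3, -3), (-1, -2), (2, 0), (-6, 0)]
s 12 [(-5, -8), (-6, -6), (-1, -5), (-4, -5), (1, -3), (-5, 6), (-4, 8), (-4, 8)]
s 18 [(-10, -9), (-11, -5), (-11, 5), (-4, 8), (10, 8), (-1, 9), (-6, 10), (1, 11)]
s 24 [(-17, -6), (-12, 0), (-17, 1), (3, 4), (-14, 5), (-12, 6), (-12, 6), (15, 6)]
```

View pics/m7.png

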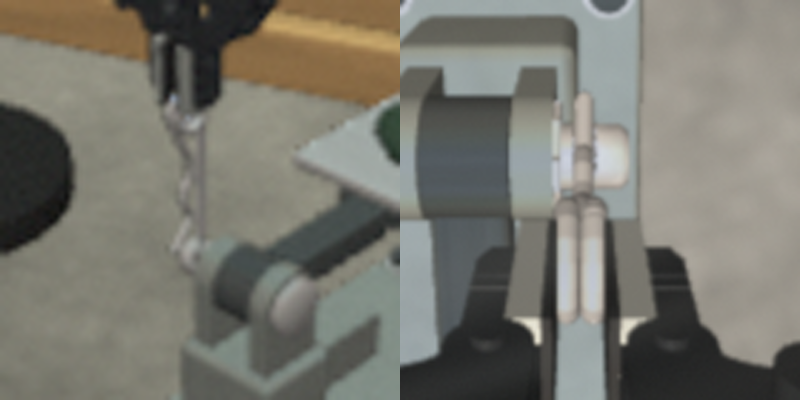

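Leg and hole line up in both views: the leg is at (583,150) on the right, over the pin end. Now a light descent.

Call:
drive_tool --steps '[{"linear": [0.4, -0.3, 2], "turn": [0, 0, 0]}, {"linear": [0.4, -0.3, 4], "turn": [0, 0, 0]}, {"linear": [0.4, -0.3, 6], "turn": [0, 0, 0]}, {"linear": [0.4, -0.3, 7], "turn": [0, 0, 0]}, {"linear": [0.4, -0.3, 8], "turn": [0, 0, 0]}]'

```text
time_s: 16.25
eef_pos: [0.5802, -0.0515, 0.1797]
orientation: [-0.0, 0.82, 0.573, -0.0]
contact_force: [-1.0, 0.2, -0.7]
width: 0.008
```

Call:
drive_tool --steps '[{"linear": [0, 0, 0.5], "turn": [0, 0, 0]}, {"linear": [0, 0, 1], "turn": [0, 0, 0]}, {"linear": [0, 0, 1.5], "turn": [0, 0, 0]}, {"linear": [0, 0, 2], "turn": [0, 0, 0]}, {"linear": [0, 0, 2], "turn": [0, 0, 0]}]'

```text
time_s: 16.75
eef_pos: [0.5802, -0.0514, 0.1777]
orientation: [-0.0, 0.82, 0.573, -0.0]
contact_force: [-0.2, 0.0, -0.7]
width: 0.0087
```

Call:
drive_tool --steps '[{"linear": [0, 0, 0.5], "turn": [0, 0, 0]}, {"linear": [0, 0, 1], "turn": [0, 0, 0]}, {"linear": [0, 0, 1.5], "turn": [0, 0, 0]}, {"linear": [0, 0, 2], "turn": [0, 0, 0]}, {"linear": [0, 0, 2], "turn": [0, 0, 0]}]'

```text
time_s: 17.25
eef_pos: [0.5802, -0.0514, 0.1757]
orientation: [-0.0, 0.82, 0.573, -0.0]
contact_force: [-0.5, 0.5, -0.2]
width: 0.0081
```

The tip is in the mouth, about 4 mm deep with no force. Next I roll the pin upright.

Call:
drive_tool --steps '[{"linear": [-1, 0, 0], "turn": [0, 0, 0]}, {"linear": [-2, 0, 0], "turn": [0, 0, 0]}, {"linear": [-3, 0, 0], "turn": [0, 0, 0]}, {"linear": [-3.5, 0, 0], "turn": [0, 0, 0]}, {"linear": [-4.2, 0, 0], "turn": [0, 0, 0]}]'

```text
time_s: 17.75
eef_pos: [0.5789, -0.0552, 0.1759]
orientation: [-0.0, 0.82, 0.573, 0.0]
contact_force: [1.6, 3.2, 0.8]
width: 0.0081
```

Call:
drive_tool --steps '[{"linear": [0, 0, 0.5], "turn": [0, 0, 0]}, {"linear": [0, 0, 1], "turn": [0, 0, 0]}, {"linear": [0, 0, 1.5], "turn": [0, 0, 0]}, {"linear": [0, 0, 2], "turn": [0, 0, 0]}, {"linear": [0, 0, 2], "turn": [0, 0, 0]}]'

```text
time_s: 18.25
eef_pos: [0.5787, -0.0554, 0.1737]
orientation: [-0.0, 0.82, 0.573, -0.0]
contact_force: [1.3, 1.5, -0.4]
width: 0.0082
```

Call:
drive_tool --steps '[{"linear": [0, 0, 1], "turn": [0, 0, 0]}, {"linear": [0, 0, 2], "turn": [0, 0, 0]}, {"linear": [0, 0, 3], "turn": [0, 0, 0]}, {"linear": [0, 0, 4], "turn": [0, 0, 0]}, {"linear": [0, 0, 5], "turn": [0, 0, 0]}]'

```text
time_s: 18.75
eef_pos: [0.5788, -0.0554, 0.1687]
orientation: [0.0, 0.82, 0.573, -0.0]
contact_force: [0.8, 1.7, -0.1]
width: 0.0083
```

Call:
drive_tool --steps '[{"linear": [0, 0, 1], "turn": [0, 0, 0]}, {"linear": [0, 0, 2], "turn": [0, 0, 0]}, {"linear": [0, 0, 2], "turn": [0, 0, 0]}, {"linear": [0, 0, 2], "turn": [0, 0, 0]}, {"linear": [0, 0, 2], "turn": [0, 0, 0]}]'

```text
time_s: 19.25
eef_pos: [0.5787, -0.0554, 0.1668]
orientation: [-0.0, 0.82, 0.573, -0.0]
contact_force: [0.2, 0.8, -0.5]
width: 0.008
```

Call:
drive_tool --steps '[{"linear": [0, 0, 1], "turn": [0, 0, 0]}, {"linear": [0, 0, 2], "turn": [0, 0, 0]}, {"linear": [0, 0, 3], "turn": [0, 0, 0]}, {"linear": [0, 0, 4], "turn": [0, 0, 0]}, {"linear": [0, 0, 5], "turn": [0, 0, 0]}]'

```text
time_s: 19.75
eef_pos: [0.5794, -0.0554, 0.1624]
orientation: [0.0, 0.82, 0.573, 0.001]
contact_force: [0.3, 2.6, 11.5]
width: 0.0081
```

Call:
drive_tool --steps '[{"linear": [0, 0, 1], "turn": [0, 0, 0]}, {"linear": [0, 0, 2], "turn": [0, 0, 0]}, {"linear": [0, 0, 3], "turn": [0, 0, 0]}, {"linear": [0, 0, 4], "turn": [0, 0, 0]}, {"linear": [0, 0, 4], "turn": [0, 0, 0]}]'

```text
time_s: 20.25
eef_pos: [0.5792, -0.0553, 0.158]
orientation: [0.0, 0.82, 0.573, 0.0]
contact_force: [1.9, 1.9, 2.8]
width: 0.0081
```

Call:
drive_tool --steps '[{"linear": [0, 0, 1], "turn": [0, 0, 0]}, {"linear": [0, 0, 2], "turn": [0, 0, 0]}, {"linear": [0, 0, 3], "turn": [0, 0, 0]}, {"linear": [0, 0, 3], "turn": [0, 0, 0]}, {"linear": [0, 0, 3], "turn": [0, 0, 0]}]'

```text
time_s: 20.75
eef_pos: [0.5788, -0.0553, 0.1547]
orientation: [-0.0, 0.82, 0.573, -0.0]
contact_force: [0.9, 1.4, 0.7]
width: 0.008
```

Call:
drive_tool --steps '[{"linear": [0, 0, 1], "turn": [0, 0, 0]}, {"linear": [0, 0, 2], "turn": [0, 0, 0]}, {"linear": [0, 0, 3], "turn": [0, 0, 0]}, {"linear": [0, 0, 3], "turn": [0, 0, 0]}, {"linear": [0, 0, 3], "turn": [0, 0, 0]}]'

```text
time_s: 21.25
eef_pos: [0.5786, -0.0554, 0.1515]
orientation: [-0.0, 0.82, 0.573, -0.0]
contact_force: [2.7, 2.3, -3.6]
width: 0.0081
```

Call:
drive_tool --steps '[{"linear": [0, 0, 1], "turn": [0, 0, 0]}, {"linear": [0, 0, 2], "turn": [0, 0, 0]}, {"linear": [0, 0, 3], "turn": [0, 0, 0]}, {"linear": [0, 0, 4], "turn": [0, 0, 0]}, {"linear": [0, 0, 4], "turn": [0, 0, 0]}]'

```text
time_s: 21.75
eef_pos: [0.5786, -0.0554, 0.1475]
orientation: [-0.0, 0.82, 0.573, -0.0]
contact_force: [2.3, 2.6, -3.5]
width: 0.0082
```

Call:
drive_tool --steps '[{"linear": [0, 0, 1], "turn": [0, 0, 0]}, {"linear": [0, 0, 2], "turn": [0, 0, 0]}, {"linear": [0, 0, 3], "turn": [0, 0, 0]}, {"linear": [0, 0, 3], "turn": [0, 0, 0]}, {"linear": [0, 0, 3], "turn": [0, 0, 0]}]'

```text
time_s: 22.25
eef_pos: [0.5785, -0.0554, 0.1445]
orientation: [-0.0, 0.82, 0.573, -0.0]
contact_force: [2.4, 0.9, -4.6]
width: 0.0083
```

Call:
drive_tool --steps '[{"linear": [0, 0, 1], "turn": [0, 0, 0]}, {"linear": [0, 0, 2], "turn": [0, 0, 0]}, {"linear": [0, 0, 3], "turn": [0, 0, 0]}, {"linear": [0, 0, 3.5], "turn": [0, 0, 0]}, {"linear": [0, 0, 3.5], "turn": [0, 0, 0]}]'

```text
time_s: 22.75
eef_pos: [0.5786, -0.0556, 0.1412]
orientation: [0.0, 0.82, 0.573, -0.0]
contact_force: [0.4, 1.2, -0.5]
width: 0.0085
```

```bash
python3 l.py 8; python3 k.py 8 | grep -v '^s'
```

```text
TCP rest [-0.1  9.6 31.3] [-0.11782066  0.02433865 -0.3384359 ]
wrist eye rel TCP 605 [-0.30571848 17.17207179] x med -1.0510852873608556
w -60 43 [[-2.6, 7.4], [-0.3, 9.3], [2.0, 11.3]]
w -54 62 [[-2.5, 2.8], [-0.3, 5.1], [1.9, 7.3]]
w -48 23 [[-2.4, 0.7], [-0.3, 1.9], [1.9, 3.4]]
w -42 10 [[-6.8, -1.1], [-6.8, 1.0], [-1.1, 3.5]]
w -36 52 [[-5.9, -0.4], [0.7, 0.3], [6.5, 5.2]]
w -30 162 [[-6.5, -2.6], [0.3, -0.5], [6.5, 5.0]]
w -24 136 [[-7.0, -7.1], [0.3, -0.7], [7.0, 2.8]]
w -18 27 [[-7.6, -4.2], [-6.9, -0.4], [0.5, 0.3]]
```

View pics/m8.png

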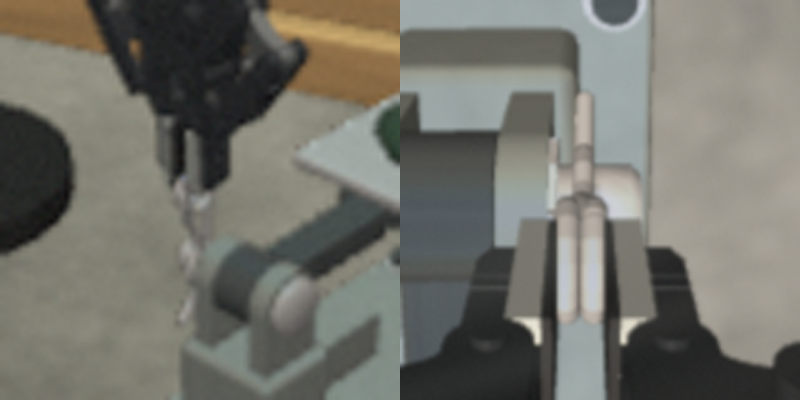

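The eye is 48.5 mm above the axis (48 nominal) with the force near zero, and the bow straddles the pin in both views. I'll release and retreat.

Call:
drive_tool --hand 35 --steps '[{"linear": [0, 0, 0.5], "turn": [0, 0, 0]}, {"linear": [0, 0, 0.5], "turn": [0, 0, 0]}, {"linear": [0, 0, 0.5], "turn": [0, 0, 0]}, {"linear": [0, 0, 0.5], "turn": [0, 0, 0]}, {"linear": [0, 0, 0.5], "turn": [0, 0, 0]}]'

```text
time_s: 23.35
eef_pos: [0.5788, -0.0554, 0.1408]
orientation: [0.0, 0.82, 0.573, -0.0]
contact_force: [0.7, -1.4, 0.4]
width: 0.0298
```

Call:
drive_tool --steps '[{"linear": [0, 0, -5], "turn": [0, 0, 0]}, {"linear": [0, 0, -15], "turn": [0, 0, 0]}, {"linear": [0, 0, -30], "turn": [0, 0, 0]}, {"linear": [0, 0, -50], "turn": [0, 0, 0]}, {"linear": [0, 0, -75], "turn": [0, 0, 0]}]'

```text
time_s: 23.85
eef_pos: [0.5786, -0.0555, 0.2174]
orientation: [0.0, 0.82, 0.572, -0.0]
contact_force: [0.8, -0.7, 0.1]
width: 0.0297
```

Call:
drive_tool --steps '[{"linear": [0, 0, 0], "turn": [0, 0, 0]}, {"linear": [0, 0, 0], "turn": [0, 0, 0]}, {"linear": [0, 0, 0], "turn": [0, 0, 0]}, {"linear": [0, 0, 0], "turn": [0, 0, 0]}, {"linear": [0, 0, 0], "turn": [0, 0, 0]}]'

```text
time_s: 24.35
eef_pos: [0.5785, -0.0554, 0.2154]
orientation: [-0.0, 0.82, 0.573, -0.0]
contact_force: [-0.3, -0.1, 0.5]
width: 0.0298
```

```bash
python3 l.py 9; cat > n.py <<'E'
import sys;sys.argv=['k','9']
exec(open('k.py').read().split("n=sys.argv")[0])
z=np.load('w9.npz');q=cloud(z['K'],z['T'],z['d'])
m=(abs(q[:,0])<6.5)&(q[:,1]>-8)&(q[:,1]<30)&(q[:,2]>42)&(q[:,2]<64)
Q=q[m];f=least_squares(lambda p:np.hypot(Q[:,1]-p[0],Q[:,2]-p[1])-11.5,[9.5,48],loss='soft_l1');print('eye rest y,z',len(Q),f.x,'x',np.percentile(Q[:,0],[3,97]))
m=(abs(q[:,1])<14)&(q[:,2]>6)&(q[:,2]<28);print('head edge x',np.percentile(q[m&(q[:,0]<-60),0],[2,50,98]) if (m&(q[:,0]<-60)).any() else None)
E
python3 n.py
```

```text
eye rest y,z 376 [10.99264729 45.71308996] x [-5.89010382  3.12124839]
head edge x [-66.71535915 -62.63889014 -60.09642493]
```

View pics/m9.png

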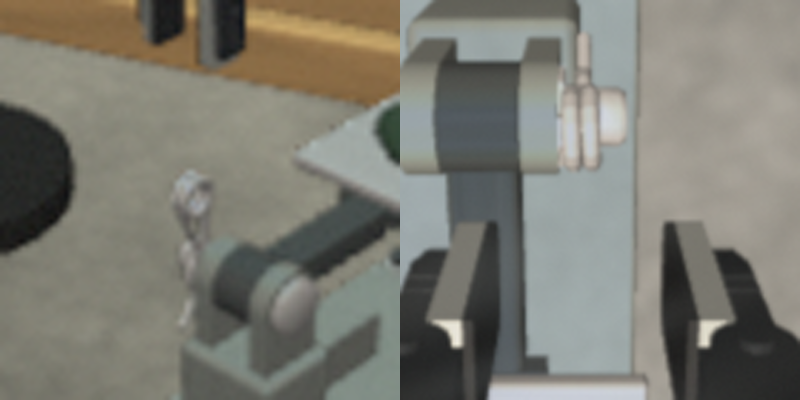

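The last view shows the clip standing by itself through the pin end with the gripper clear and the head home (outer edge at −66.7 mm, nominal −67). One last check of the eye height, then I hand in.

```bash
cat >> n.py <<'E'
Q=q[(abs(q[:,0])<6.5)&(q[:,1]>-12)&(q[:,1]<35)&(q[:,2]>30)&(q[:,2]<75)]
print('top z',np.percentile(Q[:,2],[50,95,99]),'y range',np.percentile(Q[:,1],[2,98]))
E
python3 n.py; python3 - <<'E'
from h import *
T=optics.capture('top')[1];o=np.load('top.npz')['d']
for r in optics.place_of('top','stone_blank')[:1]: print('stone',r)
print('rack small clip depth change',np.nanmedian(T[180:196,148:160]-o[180:196,148:160]))
print(order.finish_job())
E
```

```text
eye rest y,z 376 [10.99264729 45.71308996] x [-5.89010382  3.12124839]
head edge x [-66.71535915 -62.63889014 -60.09642493]
top z [55.5265162  57.81099529 58.28096717] y range [ 1.93730029 22.5805081 ]
rack small clip depth change 2.9325485e-05
the job is handed in; nothing more can be done
None
```

The pivot pin is home in its fork and the large hair pin is fitted through its cross hole. I've let it go and handed the job in at about 25 s on the robot's clock; the limit is 61 s.

- **Pivot pin:** I pushed it until it stopped moving at about 20 N. The outer edge of the head measured 66.7 mm from `hole_home`, against 67 mm nominal.
- **Hair pin:** The tip entered the hole mouth with no force I could feel. I rolled the pin upright with 2–3 N sideways and pushed the leg down, with no reading above 12 N. The force then turned to a slight downward pull and fell to zero.
- **Seating:** While I still held it, the eye was 48.5 mm above the pin axis, against 48 mm nominal. After release the top of the eye read about 58 mm (60 nominal) and its centre about 45.7 mm. The first is a noisy reading and the second comes from a partial view, so the hair pin may have settled 1–2 mm lower or leaned slightly. It stands by itself in the picture, with the gripper clear.
- **Other things:** The depth around the small hair pin in the rack did not change. In the last top picture the network did not find the stone, so its place has no final number. I never went near it, and the pictures up to the release show it on the plate.
- **First grasp:** My first grip on the hair pin was about 5 mm off centre. I opened and gripped again before lifting.

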